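Load a battery module through the spring flap of a charging bay

ROBOT

A 7-joint arm with a two-finger parallel gripper is mounted at the origin on the work surface. World frame = base frame: x ahead of the robot, y to its left, z up, the work surface at z = 0. Lengths are in mm, angles in degrees, forces in N, time in s.
With the tool pointing down it reaches from about 425 to 800 mm from the base axis. Payload 8.3 kg.
Tool frame: the origin (TCP) lies midway between the tips of the shut fingers; the grasp point (between the pads) lies 19 mm behind it; y points along the fingers, x is the direction in which the jaws open and shut, and the axes are right-handed (so a half turn about y gives the same grasp; the last joint's range is limited). The gripper opens to 85 mm and grips with 20 to 120 N. Pads are 22 mm wide; open, the fingers measure 114 mm over their backs; the gripper's body (76 mm by 85 mm) begins 54 mm behind the grasp point. The pads swing forward as they close: fully open they stand 13 mm farther back than shut.
Start: joints at [69.448, 21.967, 0.94, 78.501, -0.361, 79.538, -2.664], TCP at [182.228, -597.826, 231.279] pointing down, gripper open.
Joint ranges: [-169.22, 169.22], [-14.56, 117.87], [-87.37, 89.26], [10.42, 133.3], [-82.24, 262.24], [0.94, 117.77], [-172.7, 172.7]. Speed limits (degrees/s): [136.94, 136.94, 172.46, 172.46, 180, 180, 180].

INTERFACE

Orientations are given as [roll, pitch, yaw] about the fixed x, y, z axes, in that order (R = Rz(yaw) Ry(pitch) Rx(roll)).
In Python, from bench import r, cams gives the robot as it stands.
- The arm moves only by the shell command python3 -m jog 'ROWS'. ROWS is JSON, a list of rows, each a list of 5 numbers: the gripper's target within -1 to 1 (shut at 1, half-way at 0, fully open at -1), then the shift along the tool's x, y, z in m, then the turn about the tool's y in degrees. A call has 1 to 10 rows; each row shifts and turns the commanded pose from where the row before left it, along the tool's axes as they then stand; what a row does not reach is not made up. A row lasts 1/8 s, in which the tool goes at most 62.5 mm and 10.7 degrees, less where a joint would pass 70% of its speed; a pose out of reach is approached as far as the arm can. A call is refused whole if a number of a shift passes 0.0625 or a number of a turn 10.7, either way. A call with a gripper value outside its range is refused whole. The fingers move at their own pace and stop on an object; the grip force is fixed at half the most. Time passes only in rows, so rows that do not move let the fingers close. It gives the time, the measured TCP pose, the force and the opening at its end, in the units of the state.
- r.state(): the state, without advancing time (a new reading comes with each control period).
- cams.snapshot(name): name is "side" or "top" or "wrist"; returns the picture (384x512x3 uint8, blue, green, red); there is no depth.
- cams.get_calibration(name): a dict with "camera_matrix" (3x3 intrinsics, pixels), "cam_to_world" (4x4, takes a point from camera to world coordinates). Camera axes: x right, y up, looking along -z (the intrinsics and any distortion apply to the point x, -y, -z); pixel columns grow to the right and rows downward; lengths in mm; the calibration is good to about 2 mm. A picture is of the moment at which its call begins: read the wrist's pose just before it. get_calibration takes no time and is no camera call; for the wrist camera it gives the pose at the moment of the call.
- r.sign_off(): hands the job in, once; it reports no verdict.
The state is a dict: "t": time; "qpos": joint angles; "joint_velocities": joint speeds; "joint_efforts": joint torques, N m; "position": TCP position; "tcp_rot": TCP orientation; "force": force on the tool from outside, world axes, zero at the start; "wrist_torque": the same for the moment, N m; "gripper_width": finger opening in mm.
Only numpy, scipy, OpenCV 4.12 (cv2) and the standard library are available. Lean on these libraries where they do the work, as an engineer would, in place of code of your own. Each camera call takes 0.05 s, during which the arm holds its last target.

TASK

Take the long, slim battery module and slide it nose first along the charging bay, through the spring flap and under the hood, until it meets the sprung contact plate, whose depth you have to feel for. Press it home with about 10 newtons (never as much as 16) for half a second while the flap swings shut behind it, then let go and leave the module resting against the contacts. Do not disturb the other things on the bench.

Things in the scene. Friction and masses are not known exactly. Their poses are not given: they have to be found in the camera images.
- pack: Long slim battery module to load: black body 120 long x 32 wide x 34 mm high, a grey grip block on its tail (30 long x 24 wide, 34 to 70 mm above the underside, its centre 44 mm behind the body's middle). 0.2 to 0.4 kg. Origin: middle of the underside; x to the nose (brass contacts), z up. Stands on the bench among two other modules, nose roughly to the robot's left.
- pack_wide: A bystander: the same kind of module, as long but 56 mm wide. Origin: middle of the underside, x to its nose.
- pack_short: A bystander: the same kind of module, as wide but only 70 mm long. Origin: middle of the underside, x to its nose.
- bay: Charging bay fixed to the bench. Origin: on the bench, mid-channel, at the shut flap; x is the way in (to the robot's left, within 20 degrees), z up. Floor plate 6 mm thick, x -110 to 215 mm. Rails, tops at 28 mm, leave a channel 36 mm wide centred on y = 0; the +y rail is missing from x -10 to 40 mm, where the flap folds away.
- bay_mouth (a point): Middle of the channel's mouth on the floor plate, at bay x -95, z 6 mm. The rails start here 62 mm apart and narrow to 36 mm at bay x -50 mm.
- hood_edge (a point): Middle of the top of the hood's near edge, bay x 115, z 52 mm. The hood (76 mm wide, underside at 48 mm) roofs the channel from here to the charger at bay x 215 mm: the module's body passes under it, the grip does not, so the module cannot be lowered in from above.
- flap (a joint): Spring flap, rad: 0 shut (straight across the channel), about 1.3 with a module pushed past it. Upright hinge at the +y side; opens only inwards (free end to bay +x), against 0.045 Nm shut, 0.085 Nm open: a module meets about 5 N as it starts to push. Swings shut by itself once the module's tail is some 40 mm past the gate line (module origin at bay x 100 mm).
- flap_hinge (a point): On the flap's hinge axis, 20 mm above the bench, 26 mm to the +y side of the channel's middle. The flap is steel, 37 mm long, 4 mm thick, from 9 to 31 mm above the bench.
- charger: Charger box at the bay's end (55 x 110 x 62 mm). Origin: on the bench, middle of its front face, bay x 215 mm. Out of sight under the hood it carries a sprung contact plate, set differently each time: its face stands untouched between bay x 162 and 192 mm (module origin at 102 to 132 mm on touching). It yields 0.25 mm per newton, 12 mm at most, and resists 2 N more per 10 mm/s; damaged at 16 N. Floor friction adds up to 4 N.
- screwdriver: A bystander: screwdriver lying beyond the bay.
- spool: A bystander: steel spool, 48 mm across, 36 mm high.
- mug: A bystander: white mug.
- spray: A bystander: can 150 mm high.
- wrench: A bystander: wrench lying near the right edge of the work area.

How it is judged (in metres and radians):
On the way, in this order (a step that is already met when the one before it is completed fails the run):
1. the module is in the gateway: lying in the channel, its nose through the flap, which it holds open (value of joint flap above 0.6 rad and x of pack in the frame of bay between -0.05 and 0.07 m and y of pack in the frame of bay between -0.008 and 0.008 m and z of pack in the frame of bay below 0.016 m), for 0.1 s.
2. the module is pressed home on the contact plate with more than 5 N for 0.3 s, the flap shut behind it (contact force between pack and charger above 5 N and value of joint flap below 0.12 rad and x of pack in the frame of bay above 0.1 m), for 0.3 s.
At the end, for the whole second after the job is handed in: The long slim module lies at rest flat on the bay's floor (within 4 mm, tilt under 0.08 rad), in line with the channel (6 mm, 0.08 rad), its middle at least 100 mm past the gate line, still touching the contact plate (over 0.1 N), with the flap shut behind it (under 0.1 rad) (value of joint flap below 0.1 rad and contact force between pack and charger above 0.1 N and x of pack in the frame of bay above 0.1 m and y of pack in the frame of bay between -0.006 and 0.006 m and z of pack in the frame of bay below 0.01 m and angle between pack's own z axis and vertical below 0.08 rad and angle between the x axis of pack and the x axis of bay, either way round below 0.08 rad and linear speed of pack below 0.01 m/s).
It fails at once if the contact plate is pressed with more than 16 N (contact force between pack and charger above 16 N).
It fails at once if another thing on the bench is moved by more than 30 mm (distance of any of pack_wide, pack_short, screwdriver, spool, mug, spray, wrench from where it was at the start of the episode above 0.03 m).
It also fails if it takes over 62 s, if anything falls off the work surface, if the arm or the gripper's body presses on something with over 40 N, if the wrist force passes 120 N, or if a joint passes its speed limit or range.

## Working session

There is one attempt and no reset: what is moved stays moved. The work goes in short steps, Python scripts to look and compute and a shell command to move; the robot and the scene stay as the last step left them, time stands still between calls to the robot, and variables do not carry over. Pictures are saved under pics/ and viewed, and the job is handed in when it is done.

```bash
ls; mkdir -p pics
python3 - <<'E'
from bench import r,cams
import cv2
print(r.state())
for n in("side","top","wrist"):
    c=cams.get_calibration(n); print(n,c)
    cv2.imwrite(f"pics/{n}0.png",cams.snapshot(n))
E
```

```text
pics
{'t': 0.0, 'qpos': array([69.45040385, 22.01571244,  0.9386881 , 78.56274311, -0.3598265 ,
       79.53808162, -2.66296975]), 'joint_velocities': array([-0.05831621, -0.0202543 , -0.05643581, -0.01999   ,  0.00539387,
       -0.01378914,  0.01952887]), 'joint_efforts': array([ 5.87358372e-04, -6.27586842e+01,  8.44388790e-01, -3.71821296e+01,
        1.65131560e-02,  1.41087503e-02,  1.75436668e-05]), 'position': array([ 182.03775839, -597.36545969,  230.26260578]), 'tcp_rot': array([-90.00343249,   0.11362643, -73.04966676]), 'force': array([-0.57766151,  0.02034585,  0.32022533]), 'wrist_torque': array([-0.00554362, -0.01617288, -0.00848382]), 'gripper_width': 85.57204805818472}
side {'camera_matrix': array([[477.39490638,   0.        , 258.88411857],
       [  0.        , 477.39490638, 186.10991729],
       [  0.        ,   0.        ,   1.        ]]), 'cam_to_world': array([[-7.67461033e-01,  4.09371244e-01, -4.93374855e-01,
        -2.09513366e+02],
       [-6.41013474e-01, -4.77681522e-01,  6.00767917e-01,
         9.44929173e+02],
       [ 1.02610577e-02,  7.77325896e-01,
[... 502 characters left out ...]
 1.77728560e-02,  1.89928056e-01,  9.81637132e-01,
         1.40596112e+03],
       [ 0.00000000e+00,  0.00000000e+00,  0.00000000e+00,
         1.00000000e+00]])}
wrist {'camera_matrix': array([[344.59391326,   0.        , 252.100307  ],
       [  0.        , 344.59391326, 194.99364558],
       [  0.        ,   0.        ,   1.        ]]), 'cam_to_world': array([[ 2.92346452e-01,  9.06766760e-01,  3.03821651e-01,
         2.62107117e+02],
       [-9.56311243e-01,  2.77710156e-01,  9.13557701e-02,
        -5.73147973e+02],
       [-1.53598249e-03, -3.17255596e-01,  9.48338825e-01,
         3.73469923e+02],
       [ 0.00000000e+00,  0.00000000e+00,  0.00000000e+00,
         1.00000000e+00]])}
```

View pics/top0.png

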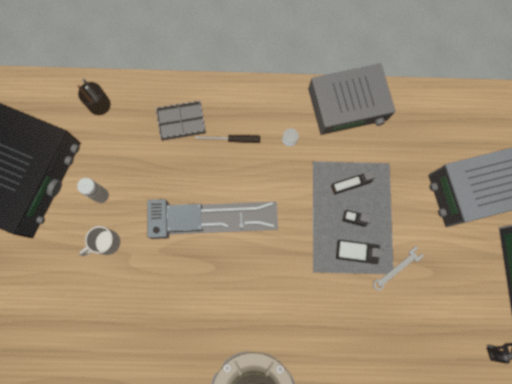

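View pics/side0.png

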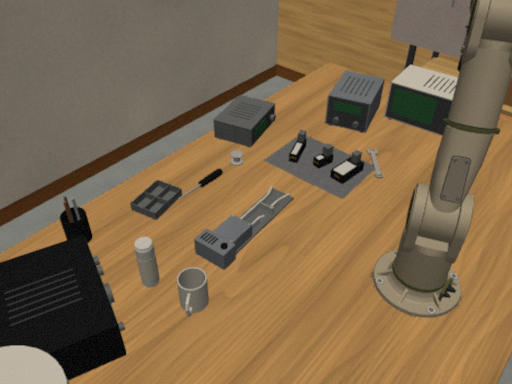

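View pics/wrist0.png

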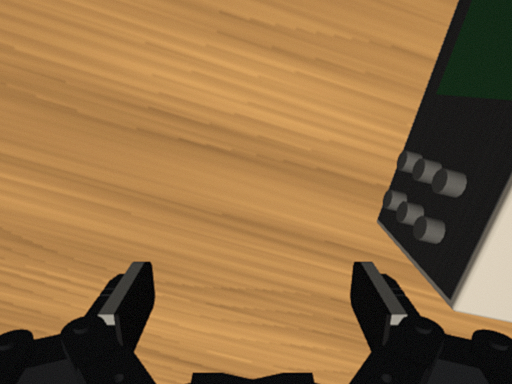

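```bash
cat > h.py <<'E'
import numpy as np,cv2
from bench import r,cams
def calib(n):
    c=cams.get_calibration(n); return c["camera_matrix"],c["cam_to_world"]
def px2w(n,uv,z,cal=None):
    K,T=cal or calib(n)
    u,v=uv; d=np.array([(u-K[0,2])/K[0,0],-(v-K[1,2])/K[1,1],-1.])
    d=T[:3,:3]@d; o=T[:3,3]; return o+d*(z-o[2])/d[2]
def w2px(n,P,cal=None):
    K,T=cal or calib(n)
    p=T[:3,:3].T@(np.asarray(P,float)-T[:3,3]); return np.array([K[0,0]*p[0]/-p[2]+K[0,2],K[1,1]*-p[1]/-p[2]+K[1,2]])
def crop(img,x0,y0,x1,y1,s,fn):
    c=cv2.resize(img[y0:y1,x0:x1],None,fx=s,fy=s,interpolation=cv2.INTER_CUBIC); cv2.imwrite(fn,c)
E
python3 - <<'E'
from h import *
t=cv2.imread("pics/top0.png"); s=cv2.imread("pics/side0.png")
crop(t,305,155,405,280,4.8,"pics/c1.png")
crop(t,140,190,290,250,5.3,"pics/c2.png")
crop(s,260,120,390,200,6,"pics/c3.png")
crop(s,185,180,305,275,6,"pics/c4.png")
E
```

```text
(no output)
```

View pics/c1.png

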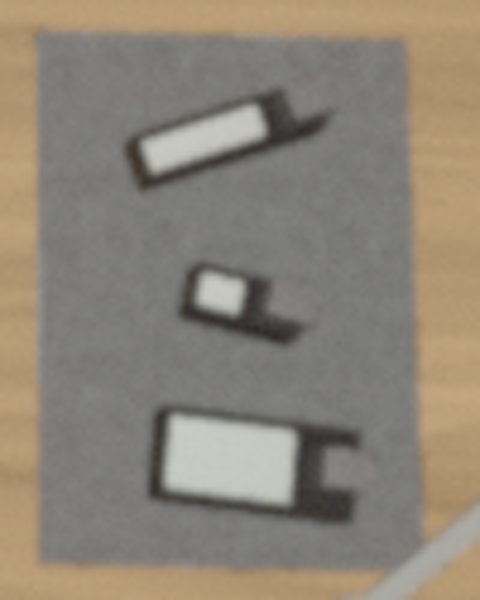

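View pics/c2.png

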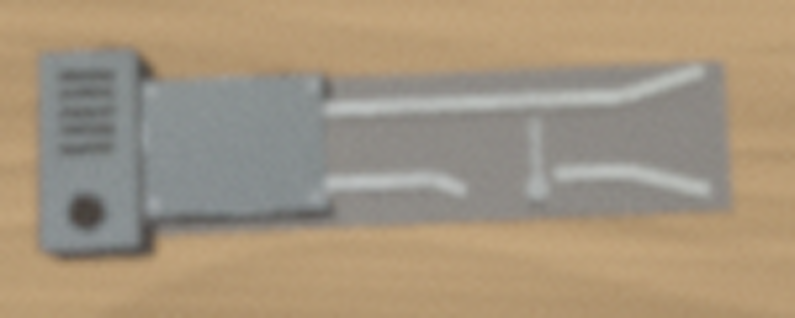

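View pics/c3.png

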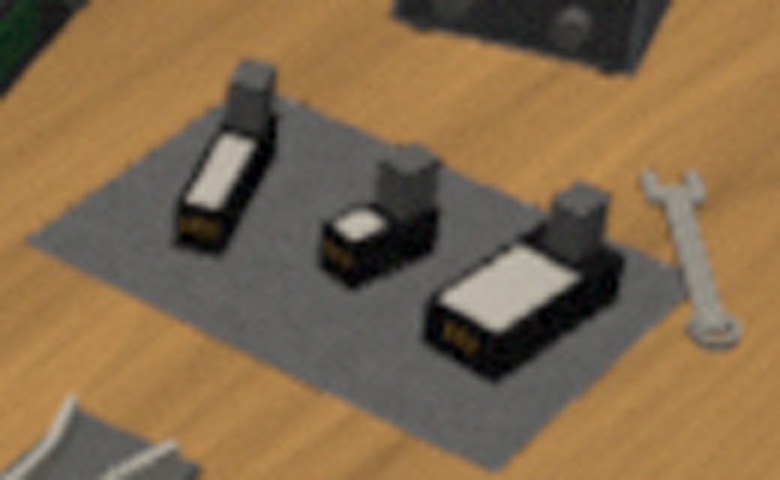

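View pics/c4.png

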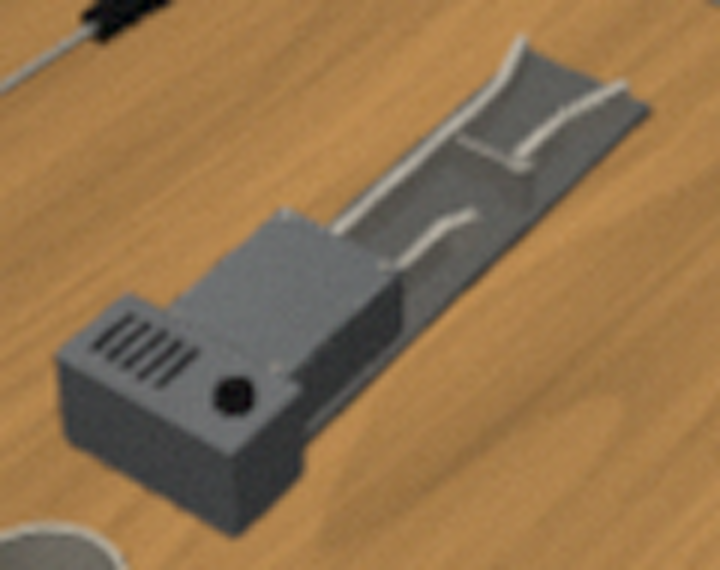

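Run:
```python
from h import *
def T(x,y,o,s,z): return px2w("top",((x+.5)/s-.5+o[0],(y+.5)/s-.5+o[1]),z)
A=lambda x,y,z:T(x,y,(305,155),4.8,z)
B=lambda x,y,z:T(x,y,(140,190),5.3,z)
for n,p in dict(noseL=A(125,143,34),noseR=A(142,189,34),tailR=A(328,118,34),g1=A(275,90,34)).items(): print(n,p.round(1))
for n,p in dict(mouF=B(703,68,28),mouN=B(708,188,28),nF=B(625,97,28),nN=B(635,172,28),rF=B(330,110,28),rN=B(330,184,28),hinge=B(537,190,31),flapend=B(535,120,31),hoodF=B(325,78,52),hoodN=B(328,210,52),plF=B(723,62,6),plN=B(730,208,6)).items(): print(n,p.round(1))
```

```text
noseL [ 605.6 -221.3   34. ]
noseR [ 576.6 -231.6   34. ]
tailR [ 624.8 -349.    34. ]
g1 [ 641.9 -316.1   34. ]
mouF [547.6 -47.4  28. ]
mouN [479.9 -51.1  28. ]
nF [530.   -3.9  28. ]
nN [487.9 -10.3  28. ]
rF [518.6 160.7  28. ]
rN [477.1 159.   28. ]
hinge [476.1  44.1  31. ]
flapend [515.3  46.1  31. ]
hoodF [532.7 162.1  52. ]
hoodN [460.  157.5  52. ]
plF [555.1 -60.2   6. ]
plN [471.5 -65.1   6. ]
```

```bash
python3 -m jog '[[-1,-0.0147,0,0.0565,0],[-1,-0.0147,0,0.0565,0],[-1,-0.0147,0,0.0565,0],[-1,-0.0147,0,0.0565,0],[-1,-0.0147,0,0.0565,0],[-1,-0.0147,0,0.0565,0],[-1,-0.0147,0,0.0565,0],[-1,-0.0147,0,0.0565,0],[-1,-0.0147,0,0.0565,0]]'; python3 -m jog '[[-1,0,0,0,-10.5],[-1,0,0,0,-10.5],[-1,0,0,0,-10.5],[-1,0,0,0,-10.5],[-1,0,0,0,-10.5],[-1,0,0,0,-10.5],[-1,0,0,0,-10.5],[-1,0,0,0,-10.5],[-1,0,0,0,-10.5],[-1,0,0,0,0]]'
python3 - <<'E'
from h import *
s=r.state(); print(s["position"],s["tcp_rot"],s["qpos"])
np.save("w1.npy",calib("wrist")[1]); cv2.imwrite("pics/w1.png",cams.snapshot("wrist"))
E
```

```text
t: 1.27
position: [631.3, -322.0, 231.0]
tcp_rot: [-90.0, 0.0, -73.1]
force: [-0.1, -1.6, 0.6]
gripper_width: 85.7
t: 2.52
position: [629.9, -323.1, 230.7]
tcp_rot: [-89.9, 0.0, 21.4]
force: [0.2, -0.4, 0.6]
gripper_width: 85.5
[ 629.85726627 -323.0934507   230.73908708] [-8.99464284e+01  1.89330274e-02  2.13793191e+01] [ 39.5714674   35.40720138 -26.78464294  61.40381315  15.13578513
  86.3774461   37.59441956]
```

View pics/w1.png

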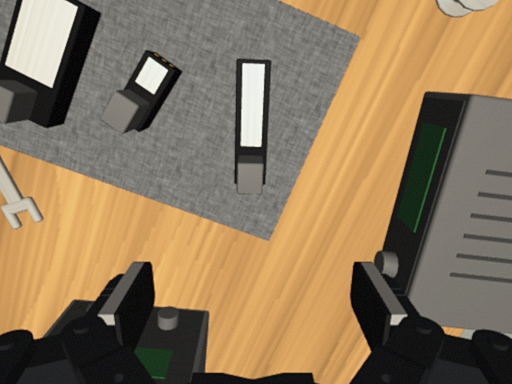

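Run:
```python
from h import *
crop(cv2.imread("pics/w1.png"),205,45,305,205,3.7,"pics/w1c.png")
```

```text
(no output)
```

View pics/w1c.png

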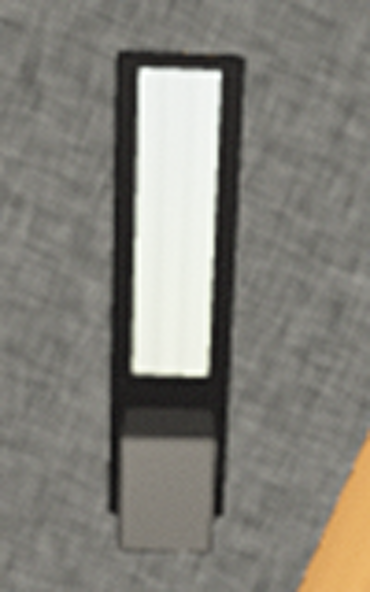

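Run:
```python
from h import *
K=calib("wrist")[0];c=(K,np.load("w1.npy"))
f=lambda x,y,z:px2w("wrist",((x+.5)/3.7-.5+205,(y+.5)/3.7-.5+45),z,c)[:2]
g=[f(122,437,70),f(217,438,70),f(118,548,70),f(211,550,70)]
print("grip",np.round(g,1),np.mean(g,0))
l=[f(137,68,34),f(222,70,34),f(131,375,34),f(210,377,34)]
d=(l[0]+l[1]-l[2]-l[3])/2
print("label",np.round(l,1),np.linalg.norm(d),np.degrees(np.arctan2(d[1],d[0])))
n=(f(118,52,34)+f(240,57,34))/2;print(n)
u=d/np.linalg.norm(d); print("grip from nose",n-104*u,"labelmid",np.mean(l,0), "w",np.linalg.norm(g[0]-g[1]),np.linalg.norm(g[0]-g[2]))
```

```text
grip [[ 615.7 -317.2]
 [ 637.4 -309. ]
 [ 624.9 -344.2]
 [ 646.8 -336.2]] [ 631.18695975 -326.67492308]
label [[ 587.7 -236.3]
 [ 607.6 -229. ]
 [ 613.6 -308.8]
 [ 633.6 -301.6]] 77.08468436079292 109.68620103141807
[ 596.30257263 -229.53992203]
grip from nose [ 631.33689738 -327.4612991 ] labelmid [ 610.62892753 -268.91990469] w 23.15969779337118 28.503535454288397
```

```bash
python3 -m jog '[[-1,-0.0002,0.04,-0.0041,1.7],[-1,0,0.05,0,0],[-1,0,0.05,0,0],[-1,0,0.03,0,0],[-1,0,0.02,0,0],[-1,0,0,0,0]]'; python3 -m jog '[[1,0,0,0,0],[1,0,0,0,0],[1,0,0,0,0],[1,0,0,0,0],[1,0,0,0,0],[1,0,0,0,0]]'
python3 - <<'E'
from h import *
s=r.state(); print(s["position"],s["tcp_rot"],s["gripper_width"])
cv2.imwrite("pics/w2.png",cams.snapshot("wrist"))
E
```

```text
t: 3.32
position: [630.6, -326.6, 39.9]
tcp_rot: [-89.9, 0.1, 19.7]
force: [0.9, 0.0, -0.5]
gripper_width: 85.3
t: 4.08
position: [631.7, -327.1, 42.3]
tcp_rot: [-90.0, -0.0, 19.7]
force: [-0.7, -0.0, 6.0]
gripper_width: 23.0
[ 631.67237791 -327.148887     42.27727471] [-9.00464392e+01 -3.83679461e-02  1.97410568e+01] 23.02188609817783
```

View pics/w2.png

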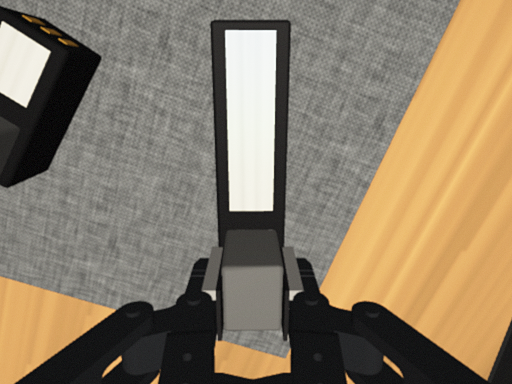

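```bash
python3 -m jog '[[1,0,-0.04,0,0],[1,0,-0.045,0,0],[1,-0.0067,0,0.04,0],[1,-0.0067,0,0.05,0],[1,-0.0067,0,0.05,0],[1,-0.0067,0,0.05,0],[1,-0.0067,0,0.05,0],[1,0,0,0,7.5],[1,0,0,0,7.5],[1,0,0,0,0]]'
python3 - <<'E'
from h import *
s=r.state(); print(s["position"],s["tcp_rot"],s["gripper_width"],s["force"])
np.save("w3.npy",calib("wrist")[1]);cv2.imwrite("pics/w3.png",cams.snapshot("wrist"))
cv2.imwrite("pics/t3.png",cams.snapshot("top"))
crop(cv2.imread("pics/t3.png"),140,170,340,260,4,"pics/t3c.png")
E
```

```text
t: 5.38
position: [518.4, -112.2, 126.0]
tcp_rot: [-90.0, 0.0, 4.8]
force: [-0.1, -0.9, -2.7]
gripper_width: 23.3
[ 518.39962896 -112.23895614  126.00179043] [-9.00005296e+01  3.39185595e-02  4.80607722e+00] 23.260827684769918 [-0.10574307 -0.8996938  -2.73190875]
```

View pics/w3.png

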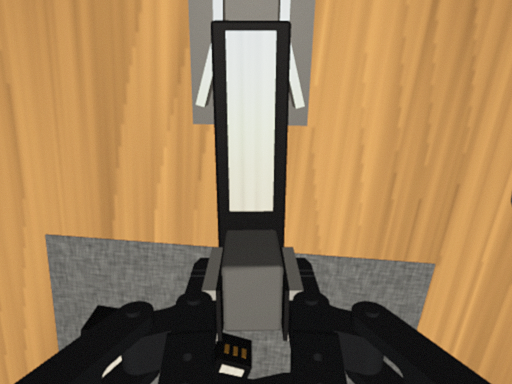

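View pics/t3c.png

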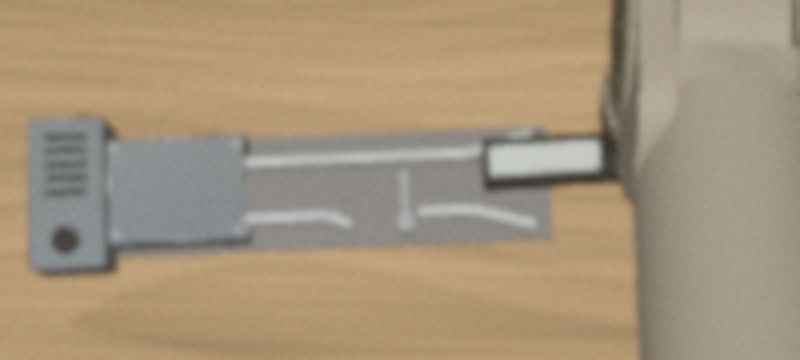

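Run:
```python
from h import *
im=cv2.imread("pics/w3.png")
crop(im,180,0,325,130,5,"pics/w3c.png")
```

```text
(no output)
```

View pics/w3c.png

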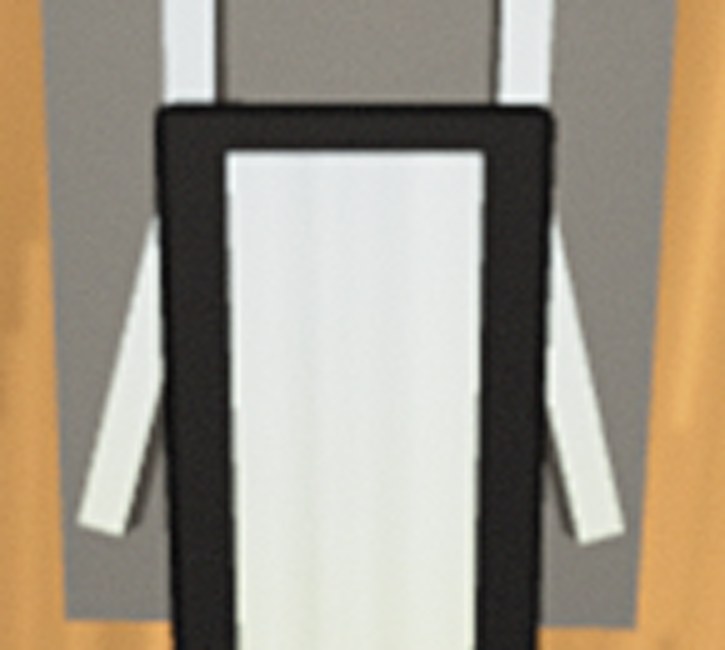

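Run:
```python
from h import *
K=calib("wrist")[0];c=(K,np.load("w3.npy"))
f=lambda x,y,z:px2w("wrist",((x+.5)/5-.5+180,(y+.5)/5-.5),z,c)[:2]
zp=34+126-42.3
P=dict(plL0=f(42,0,6),plL1=f(64,620,6),plR0=f(677,0,6),plR1=f(637,628,6),riL=f(217,50,28),riR=f(499,50,28),riL0=f(216,5,28),riR0=f(500,5,28),roL=f(163,50,28),roR=f(552,50,28),tipL=f(125,537,28),tipR=f(582,545,28),nL=f(158,105,zp),nR=f(552,107,zp),pL=f(174,600,zp),pR=f(540,600,zp))
for k,v in P.items(): print(k,v.round(1))
m=lambda a,b:(P[a]+P[b])/2
for a in(("plL0","plR0"),("plL1","plR1"),("riL","riR"),("roL","roR"),("tipL","tipR"),("nL","nR"),("pL","pR")):print(a,m(*a).round(1),np.linalg.norm(P[a[0]]-P[a[1]]).round(1))
ang=lambda a,b:np.degrees(np.arctan2(*(P[b]-P[a])[::-1]))
print("plate ang",ang("plL1","plL0"),ang("plR1","plR0"),"pack",ang("pL","nL"),ang("pR","nR"))
```

```text
plL0 [465.8  17.3]
plL1 [471.2 -65.3]
plR0 [551.4  24.6]
plR1 [557.4 -59.2]
riL [491.7   9.6]
riR [526.9  12.6]
riL0 [491.3  14.6]
riR0 [526.4  17.6]
roL [485.    9.1]
roR [533.5  13.2]
tipL [482.7 -50.5]
tipR [544.7 -46.3]
nL [495.3  -9.4]
nR [526.4  -6.9]
pL [498.5 -47.8]
pR [530.  -45.1]
('plL0', 'plR0') [508.6  20.9] 85.9
('plL1', 'plR1') [514.3 -62.2] 86.4
('riL', 'riR') [509.3  11.1] 35.3
('roL', 'roR') [509.2  11.1] 48.6
('tipL', 'tipR') [513.7 -48.4] 62.2
('nL', 'nR') [510.9  -8.2] 31.2
('pL', 'pR') [514.2 -46.5] 31.6
plate ang 93.75802646515645 94.06535387593031 pack 94.7451365937222 95.31453536860217
```

```bash
python3 -m jog '[[1,0,0,-0.01,0.6],[1,0,0.03,0,0],[1,0,0.03,0,0],[1,0,0.012,0,0],[1,0,0,0,0],[1,0,0,0,0]]'
python3 -m jog '[[1,0,0.004,0,0],[1,0,0,0,0],[1,0,0,0,0]]'
python3 - <<'E'
from h import *
s=r.state(); print(s["position"],s["tcp_rot"],s["gripper_width"],s["force"],s["wrist_torque"])
np.save("w4.npy",calib("wrist")[1]);cv2.imwrite("pics/w4.png",cams.snapshot("wrist"))
E
```

```text
t: 6.22
position: [520.5, -122.6, 55.5]
tcp_rot: [-90.0, -0.1, 4.2]
force: [0.0, -0.1, -2.4]
gripper_width: 23.0
t: 6.6
position: [519.7, -122.3, 50.6]
tcp_rot: [-90.0, -0.0, 4.2]
force: [0.6, -0.9, -2.9]
gripper_width: 23.2
[ 519.70205948 -122.30614236   50.56223088] [-9.00051092e+01 -2.14769877e-02  4.15478029e+00] 23.218507567944258 [ 0.56389934 -0.87571214 -2.9402636 ] [-0.09580495  0.00014657 -0.0667193 ]
```

View pics/w4.png

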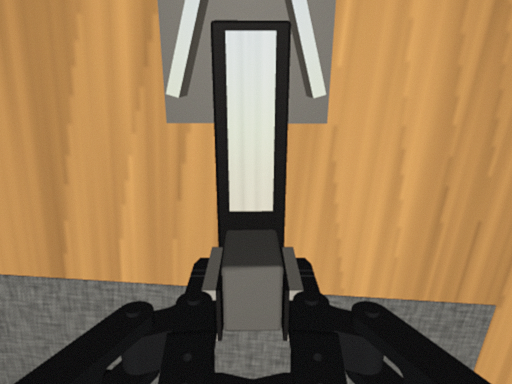

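Run:
```python
from h import *
crop(cv2.imread("pics/w4.png"),155,0,340,130,4.3,"pics/w4c.png")
```

```text
(no output)
```

View pics/w4c.png

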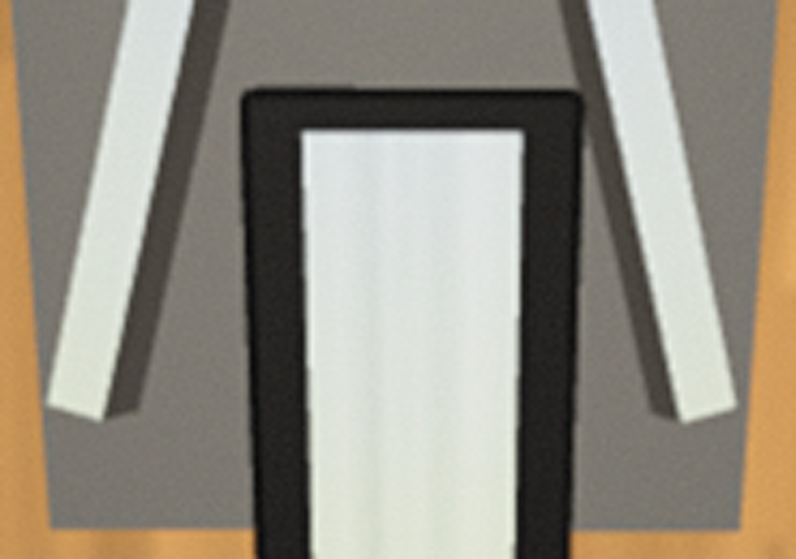

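Run:
```python
from h import *
K=calib("wrist")[0];c=(K,np.load("w4.npy"))
f=lambda x,y,z:px2w("wrist",((x+.5)/4.3-.5+155,(y+.5)/4.3-.5),z,c)[:2]
p=lambda n,a,b:print(n,a.round(1),b.round(1),((a+b)/2).round(1),np.linalg.norm(a-b).round(1))
p("tips",f(103,421,28),f(684,423,28)); p("rail0",f(194,0,28),f(588,0,28)); p("plate0",f(12,0,6),f(779,0,6));p("plate1",f(48,528,6),f(742,529,6))
p("nose",f(242,92,42),f(584,95,42));p("body",f(258,540,42),f(571,540,42))
```

```text
tips [482.2 -50.5] [544.6 -46.1] [513.4 -48.3] 62.6
rail0 [491.   -9.6] [529.9  -6.7] [510.4  -8.1] 39.0
plate0 [467.4  -7. ] [553.2  -0.7] [510.3  -3.8] 86.1
plate1 [471.  -65.3] [557.4 -59. ] [514.2 -62.2] 86.6
nose [497.6 -19.3] [529.1 -17.3] [513.4 -18.3] 31.6
body [500.7 -60.1] [532.2 -57.7] [516.5 -58.9] 31.6
```

```bash
python3 -m jog '[[1,-0.002,0,0,0],[1,0,0.001,0.006,0],[1,0,0.001,0.006,0],[1,0,0.0005,0.006,0],[1,0,0,0.006,0],[1,0,0,0.006,0],[1,0,0,0,0],[1,0,0,0,0]]'
python3 - <<'E'
from h import *
s=r.state(); print(s["position"],s["tcp_rot"],s["gripper_width"],s["force"],s["wrist_torque"])
np.save("w5.npy",calib("wrist")[1]);im=cams.snapshot("wrist");cv2.imwrite("pics/w5.png",im)
crop(im,155,0,340,130,4.3,"pics/w5c.png")
E
```

```text
t: 7.65
position: [515.5, -92.7, 47.9]
tcp_rot: [-90.0, -0.0, 4.1]
force: [-0.1, -0.6, -2.9]
gripper_width: 22.9
[515.45330332 -92.73374321  47.85038398] [-9.00072686e+01 -5.10971394e-03  4.14259058e+00] 22.932164441021417 [-0.06805514 -0.64514437 -2.9368295 ] [-6.35892633e-02 -3.22169994e-02  1.38904892e-06]
```

View pics/w5c.png

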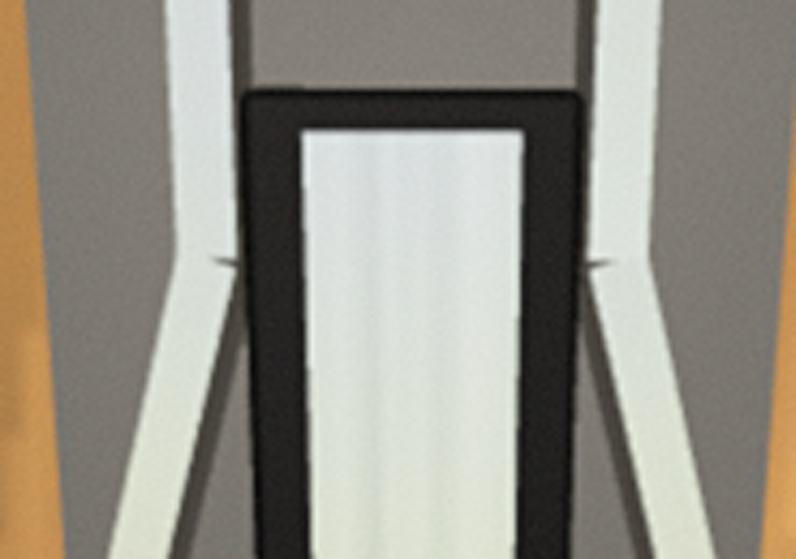

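```bash
python3 -m jog '[[1,0,0.001,0,0],[1,0,0,0.006,0],[1,0,0,0.006,0],[1,0,0,0.006,0],[1,0,0,0.006,0],[1,0,0,0,0],[1,0,0,0,0]]'
python3 - <<'E'
from h import *
s=r.state(); print(s["position"],s["tcp_rot"],s["gripper_width"],s["force"],s["wrist_torque"])
im=cams.snapshot("wrist");cv2.imwrite("pics/w6.png",im)
crop(im,155,0,340,130,4.3,"pics/w6c.png")
E
```

```text
t: 8.57
position: [514.2, -67.8, 47.3]
tcp_rot: [-90.0, -0.1, 4.2]
force: [0.3, -0.8, 6.9]
gripper_width: 23.2
[514.23806732 -67.75284677  47.32299973] [-8.99686754e+01 -7.00619793e-02  4.19941347e+00] 23.161652541822153 [ 0.27992246 -0.78496345  6.9448815 ] [-0.26211053 -0.16399805 -0.02707164]
```

View pics/w6c.png

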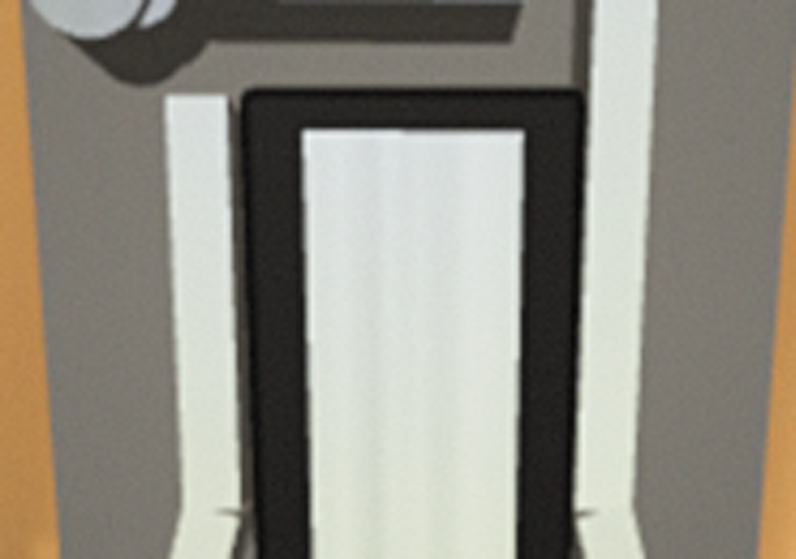

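```bash
python3 -m jog '[[1,0,-0.0008,0.003,0],[1,0,0,0.005,0],[1,0,0,0.006,0],[1,0,0,0.006,0],[1,0,0,0.006,0],[1,0,0,0.006,0],[1,0,0,0,0]]'
python3 - <<'E'
from h import *
s=r.state(); print(s["position"],s["tcp_rot"],s["gripper_width"],s["force"],s["wrist_torque"])
im=cams.snapshot("wrist");cv2.imwrite("pics/w7.png",im)
crop(im,155,0,340,130,4.3,"pics/w7c.png")
E
```

```text
t: 9.5
position: [511.6, -36.1, 47.5]
tcp_rot: [-90.0, -0.0, 4.2]
force: [3.4, -1.7, -2.1]
gripper_width: 23.2
[511.55484386 -36.05579827  47.51579397] [-8.99772512e+01 -3.37915453e-02  4.17801145e+00] 23.236549705368574 [ 3.35927188 -1.68496522 -2.09171719] [-0.43983809 -0.81972684 -0.27965092]
```

View pics/w7c.png

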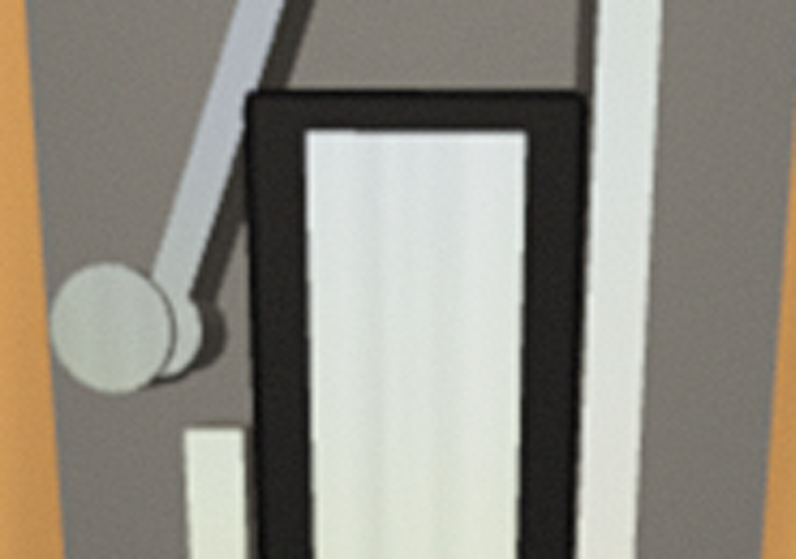

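```bash
python3 -m jog '[[1,0,0,0.006,0],[1,0,0,0.006,0],[1,0,0,0.006,0],[1,0,0,0.006,0],[1,0,0,0.006,0],[1,0,0,0.006,0],[1,0,0,0.006,0],[1,0,0,0.006,0],[1,0,0,0.006,0],[1,0,0,0,0]]'
python3 - <<'E'
from h import *
s=r.state(); print(s["position"],s["tcp_rot"],s["gripper_width"],s["force"],s["wrist_torque"])
im=cams.snapshot("wrist");cv2.imwrite("pics/w8.png",im)
E
```

```text
t: 10.8
position: [507.4, 18.3, 47.6]
tcp_rot: [-90.0, -0.0, 4.2]
force: [2.5, 1.4, -3.1]
gripper_width: 23.3
[507.42075918  18.30262294  47.63799557] [-8.99500443e+01 -1.20973527e-02  4.21744418e+00] 23.32172088373052 [ 2.48707488  1.35792783 -3.10374502] [ 0.31581221 -0.71698189 -0.17008154]
```

View pics/w8.png

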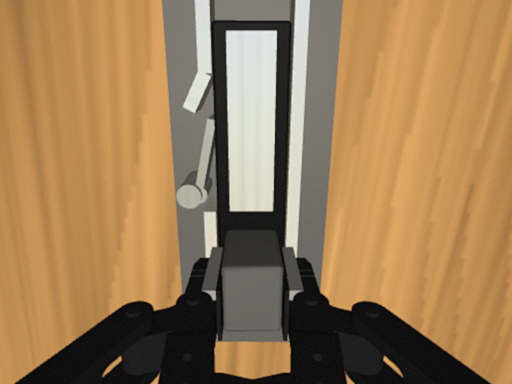

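```bash
python3 -m jog '[[1,0,0,0.006,0],[1,0,0,0.006,0],[1,0,0,0.006,0],[1,0,0,0.006,0],[1,0,0,0.006,0],[1,0,0,0.006,0],[1,0,0,0.006,0],[1,0,0,0.006,0],[1,0,0,0.006,0],[1,0,0,0,0]]'
python3 - <<'E'
from h import *
s=r.state(); print(s["position"],s["tcp_rot"],s["gripper_width"],s["force"],s["wrist_torque"])
im=cams.snapshot("wrist");cv2.imwrite("pics/w9.png",im)
im=cams.snapshot("side");crop(im,165,130,325,270,4.2,"pics/s9.png")
E
```

```text
t: 12.1
position: [503.6, 72.2, 47.7]
tcp_rot: [-89.9, -0.0, 4.2]
force: [3.0, 1.2, -3.0]
gripper_width: 23.2
[503.55173437  72.16302762  47.68674252] [-8.99483666e+01 -2.22703698e-02  4.21853405e+00] 23.242073291816627 [ 3.01744566  1.17656683 -2.95836511] [ 0.38164973 -0.73792961 -0.0614341 ]
```

View pics/w9.png

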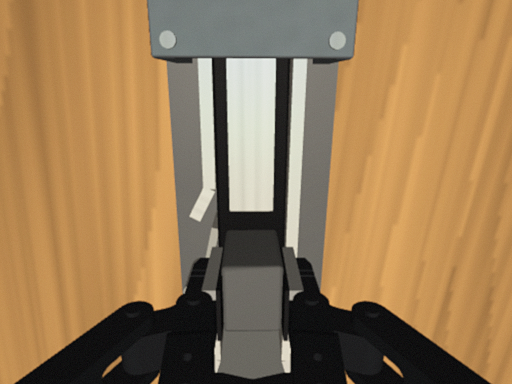

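View pics/s9.png

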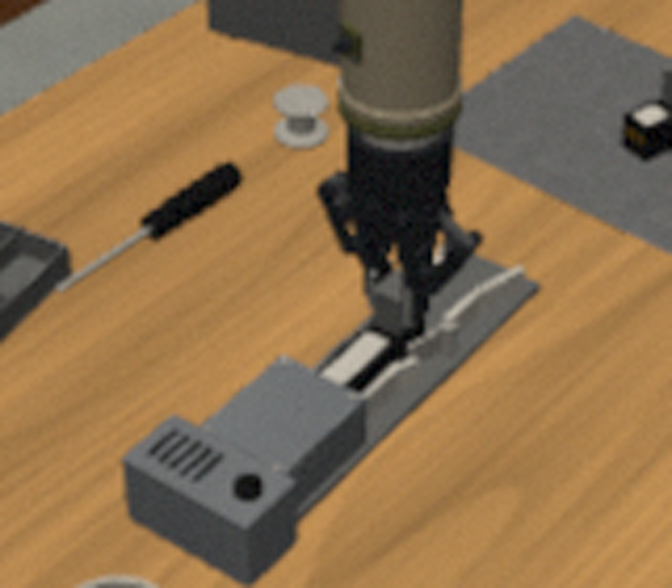

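```bash
python3 -m jog '[[1,0,0,0.005,0],[1,0,0,0.005,0],[1,0,0,0.005,0],[1,0,0,0.004,0],[1,0,0,0.003,0],[1,0,0,0.001,0],[1,0,0,0,0]]'
python3 -m jog '[[1,0,0,0.0005,0],[1,0,0,0.0005,0],[1,0,0,0.0005,0],[1,0,0,0.0005,0],[1,0,0,0.0005,0],[1,0,0,0.0005,0]]'
```

```text
t: 13.08
position: [501.9, 94.2, 47.7]
tcp_rot: [-90.0, -0.0, 4.2]
force: [2.7, -0.3, -1.9]
gripper_width: 22.9
t: 13.82
position: [501.6, 97.0, 47.6]
tcp_rot: [-90.0, -0.0, 4.2]
force: [2.3, -0.6, -1.8]
gripper_width: 23.1
```

```bash
python3 -m jog '[[1,0,0,0.0005,0],[1,0,0,0.0005,0],[1,0,0,0.0005,0],[1,0,0,0.0005,0],[1,0,0,0.0005,0]]'
```

```text
t: 14.45
position: [501.1, 99.6, 47.5]
tcp_rot: [-90.0, 0.0, 4.2]
force: [-0.3, -0.3, -2.1]
gripper_width: 22.9
```

```bash
python3 -m jog '[[1,0,0,0.0005,0],[1,0,0,0.0005,0],[1,0,0,0.0005,0],[1,0,0,0.0005,0],[1,0,0,0.0005,0]]' | tee o; grep -c . o
```

```text
t: 15.08
position: [501.3, 102.0, 47.7]
tcp_rot: [-90.0, -0.0, 4.2]
force: [-0.2, -1.0, -2.4]
gripper_width: 23.4
5
```

```bash
python3 -m jog '[[1,0,0,0.0005,0],[1,0,0,0.0005,0],[1,0,0,0.0005,0],[1,0,0,0.0005,0],[1,0,0,0.0005,0]]'
```

```text
t: 15.7
position: [501.1, 104.5, 47.7]
tcp_rot: [-90.0, -0.0, 4.2]
force: [0.1, -0.3, -2.3]
gripper_width: 23.1
```

```bash
python3 -m jog '[[1,0,0,0.0002,0],[1,0,0,0,0]]'
```

```text
t: 15.95
position: [501.1, 104.7, 47.6]
tcp_rot: [-90.0, -0.0, 4.2]
force: [0.5, -0.2, -2.8]
gripper_width: 23.0
```

```bash
python3 -m jog '[[1,0,0,0.0005,0],[1,0,0,0.0005,0],[1,0,0,0.0005,0],[1,0,0,0.0005,0],[1,0,0,0.0005,0]]'
```

```text
t: 16.58
position: [500.9, 107.2, 47.6]
tcp_rot: [-90.0, -0.0, 4.2]
force: [-0.5, 0.2, -2.9]
gripper_width: 23.4
```

Run:
```python
from h import *
im=cams.snapshot("wrist");cv2.imwrite("pics/w10.png",im)
```

```text
(no output)
```

View pics/w10.png

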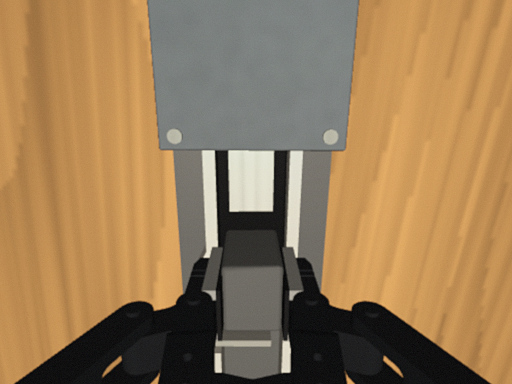

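```bash
python3 -m jog '[[1,0,0,0.0005,0],[1,0,0,0.0005,0],[1,0,0,0.0005,0],[1,0,0,0.0005,0],[1,0,0,0.0005,0]]'
```

```text
t: 17.25
position: [500.7, 109.7, 47.6]
tcp_rot: [-90.0, -0.0, 4.2]
force: [-0.6, -0.2, -3.7]
gripper_width: 23.1
```

```bash
python3 -m jog '[[1,0,0,0.0005,0],[1,0,0,0.0005,0],[1,0,0,0.0005,0],[1,0,0,0.0005,0]]'
```

```text
t: 17.75
position: [500.6, 111.7, 47.6]
tcp_rot: [-90.0, -0.0, 4.2]
force: [-0.5, -0.0, -2.0]
gripper_width: 22.9
```

```bash
python3 -m jog '[[1,0,0,0.0005,0],[1,0,0,0.0005,0],[1,0,0,0.0005,0],[1,0,0,0.0005,0],[1,0,0,0.0005,0]]'
```

```text
t: 18.38
position: [500.4, 114.2, 47.6]
tcp_rot: [-90.0, -0.0, 4.2]
force: [-0.0, -0.6, -2.9]
gripper_width: 22.9
```

```bash
python3 -m jog '[[1,0,0,0.0005,0],[1,0,0,0.0005,0],[1,0,0,0.0005,0],[1,0,0,0.0005,0],[1,0,0,0.0005,0]]'
```

```text
t: 19.0
position: [500.2, 116.7, 47.7]
tcp_rot: [-90.0, -0.0, 4.2]
force: [-0.4, 0.2, -3.2]
gripper_width: 23.5
```

```bash
python3 -m jog '[[1,0,0,0.0005,0],[1,0,0,0.0005,0],[1,0,0,0.0005,0],[1,0,0,0.0005,0],[1,0,0,0.0005,0]]'
```

```text
t: 19.62
position: [500.1, 119.2, 47.6]
tcp_rot: [-90.0, -0.0, 4.2]
force: [0.1, 0.0, -2.7]
gripper_width: 23.2
```

```bash
python3 -m jog '[[1,0,0,0.0005,0],[1,0,0,0.0005,0],[1,0,0,0.0005,0],[1,0,0,0.0005,0],[1,0,0,0.0005,0]]'
```

```text
t: 20.25
position: [499.9, 121.7, 47.7]
tcp_rot: [-90.0, -0.0, 4.2]
force: [-0.7, 0.3, -2.9]
gripper_width: 23.1
```

```bash
python3 -m jog '[[1,0,0,0.0005,0],[1,0,0,0.0005,0],[1,0,0,0.0005,0],[1,0,0,0.0005,0],[1,0,0,0.0005,0]]'
```

```text
t: 20.88
position: [499.7, 124.1, 47.7]
tcp_rot: [-90.0, -0.0, 4.1]
force: [-0.1, -0.2, -3.0]
gripper_width: 23.1
```

```bash
python3 -m jog '[[1,0,0,0.0005,0],[1,0,0,0.0005,0],[1,0,0,0.0005,0],[1,0,0,0.0005,0],[1,0,0,0.0005,0]]'
```

```text
t: 21.5
position: [499.5, 126.6, 47.6]
tcp_rot: [-90.0, -0.0, 4.1]
force: [-0.7, -0.2, -2.8]
gripper_width: 23.1
```

```bash
python3 -m jog '[[1,0,0,0.0005,0],[1,0,0,0.0005,0],[1,0,0,0.0005,0],[1,0,0,0.0005,0],[1,0,0,0.0005,0]]'
```

```text
t: 22.12
position: [499.4, 129.1, 47.7]
tcp_rot: [-90.0, -0.0, 4.2]
force: [0.0, -0.1, -2.9]
gripper_width: 23.0
```

```bash
python3 -m jog '[[1,0,0,0.0005,0],[1,0,0,0.0005,0],[1,0,0,0.0005,0],[1,0,0,0.0005,0],[1,0,0,0.0005,0]]'
```

```text
t: 22.75
position: [499.2, 130.5, 47.6]
tcp_rot: [-90.1, 0.0, 4.1]
force: [-0.3, -6.9, 0.5]
gripper_width: 22.8
```

```bash
python3 -m jog '[[1,0,0,0.0003,0],[1,0,0,0.0003,0],[1,0,0,0,0]]'
```

```text
t: 23.12
position: [499.2, 130.8, 47.6]
tcp_rot: [-90.1, 0.0, 4.1]
force: [-1.6, -7.3, 1.2]
gripper_width: 23.4
```

```bash
python3 -m jog '[[1,0,0,0.0003,0],[1,0,0,0.0003,0],[1,0,0,0.0003,0],[1,0,0,0.0003,0],[1,0,0,0,0]]'
```

```text
t: 23.75
position: [499.2, 131.3, 47.6]
tcp_rot: [-90.1, 0.0, 4.1]
force: [-1.3, -9.5, 1.9]
gripper_width: 23.1
```

```bash
python3 -m jog '[[1,0,0,0.0003,0],[1,0,0,0.0002,0],[1,0,0,0,0],[1,0,0,0,0],[1,0,0,0,0],[1,0,0,0,0],[1,0,0,0,0],[1,0,0,0,0]]'
python3 - <<'E'
from h import *
s=r.state(); print(s["position"],s["tcp_rot"],s["force"],s["wrist_torque"])
im=cams.snapshot("wrist");cv2.imwrite("pics/w11.png",im)
E
```

```text
t: 24.75
position: [499.2, 131.5, 47.6]
tcp_rot: [-90.2, 0.0, 4.0]
force: [-0.2, -9.7, 1.9]
gripper_width: 23.3
[499.15758283 131.50735597  47.62771456] [-9.01557136e+01  3.32719618e-02  4.03817208e+00] [-0.23340193 -9.72555896  1.91014481] [-1.98301908  0.29752792  0.17371175]
```

View pics/w11.png

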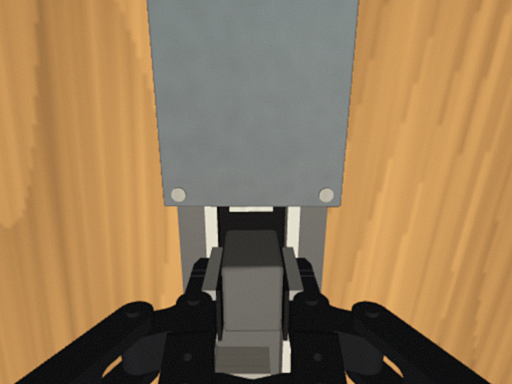

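```bash
python3 -m jog '[[1,0,0,-0.0004,0],[1,0,0,-0.0004,0],[1,0,0,-0.0004,0],[1,0,0,-0.0004,0],[1,0,0,-0.0004,0],[1,0,0,0,0],[1,0,0,0,0]]'
```

```text
t: 25.68
position: [499.2, 130.7, 47.6]
tcp_rot: [-90.1, 0.0, 4.1]
force: [-0.5, -6.4, -0.4]
gripper_width: 23.4
```

```bash
python3 -m jog '[[1,0,0,-0.0004,0],[1,0,0,-0.0004,0],[1,0,0,-0.0004,0],[1,0,0,-0.0003,0],[1,0,0,0,0],[1,0,0,0,0]]'
```

```text
t: 26.42
position: [499.3, 130.3, 47.6]
tcp_rot: [-90.0, -0.0, 4.1]
force: [0.2, -4.2, -1.6]
gripper_width: 23.2
```

```bash
python3 -m jog '[[1,0,0.0004,-0.0002,0],[1,0,0,0,0],[0,0,0,0,0],[0,0,0,0,0],[0,0,0,0,0],[0,0,0,0,0]]'
python3 - <<'E'
from h import *
s=r.state(); print(s["position"],s["force"])
im=cams.snapshot("wrist");cv2.imwrite("pics/w12.png",im)
E
```

```text
t: 27.18
position: [499.3, 130.5, 47.3]
tcp_rot: [-90.0, -0.0, 4.2]
force: [0.2, -0.2, 0.4]
gripper_width: 42.8
[499.28241675 130.50848272  47.30599843] [ 0.18322446 -0.16837538  0.37786073]
```

View pics/w12.png

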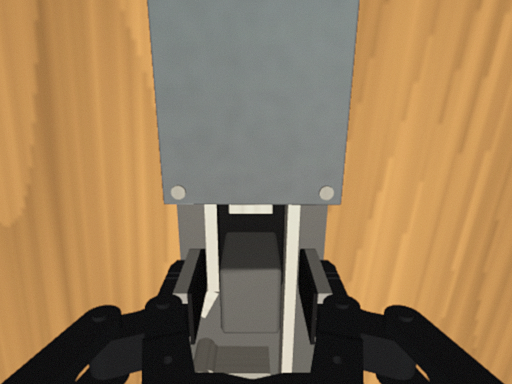

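```bash
python3 -m jog '[[0,0,-0.01,0,0],[0,0,-0.02,0,0],[0,0,-0.03,0,0],[0,0,-0.04,0,0],[0,0,-0.03,0,0],[0,0,0,0,0]]'
python3 - <<'E'
from h import *
s=r.state(); print(s["position"],s["force"])
np.save("w13.npy",calib("wrist")[1]);im=cams.snapshot("wrist");cv2.imwrite("pics/w13.png",im)
im=cams.snapshot("side");cv2.imwrite("pics/s13.png",im)
E
```

```text
t: 27.98
position: [500.8, 130.9, 180.5]
tcp_rot: [-90.0, -0.3, 4.2]
force: [-0.0, 0.7, -0.4]
gripper_width: 43.0
[500.79649054 130.89330407 180.52525058] [-0.03538593  0.70969139 -0.39642475]
```

View pics/w13.png

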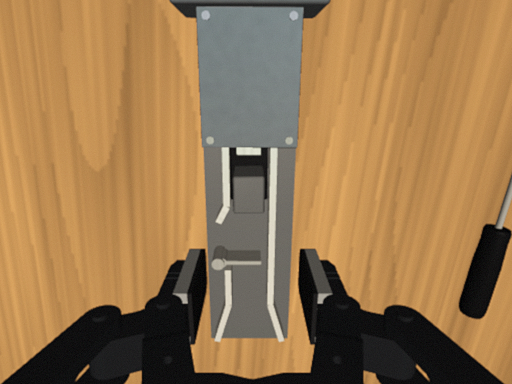

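View pics/s13.png

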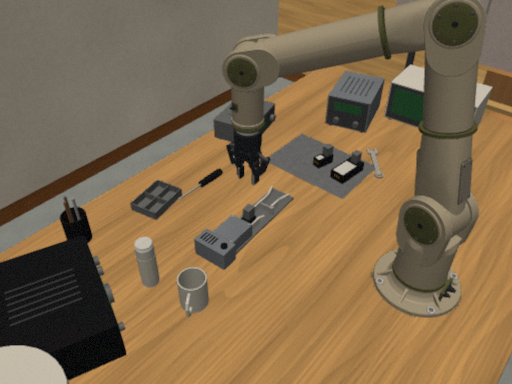

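Run:
```python
from h import *
crop(cv2.imread("pics/w13.png"),195,130,305,280,4,"pics/w13c.png")
```

```text
(no output)
```

View pics/w13c.png

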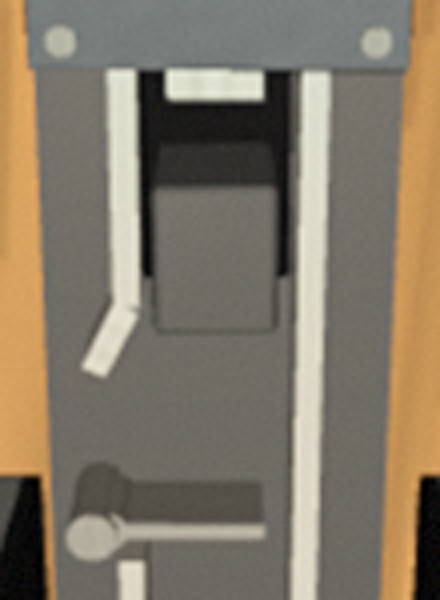

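Run:
```python
from h import *
K=calib("wrist")[0];c=(K,np.load("w13.npy"))
f=lambda x,y,z:px2w("wrist",((x+.5)/4-.5+195,(y+.5)/4-.5+130),z,c)[:2]
g=[f(155,187,76),f(277,187,76),f(154,330,76),f(276,330,76)]
print("grip",np.mean(g,0).round(1)); h=(f(28,69,52)+f(408,71,52))/2; print("hood edge mid",h.round(1),"flap",f(120,530,31).round(1),f(265,530,31).round(1))
u=(h-np.mean(g,0));print("grip to hood edge",u)
rl,rr=f(140,250,28),f(300,250,28);print("channel mid",((rl+rr)/2).round(1),np.linalg.norm(rl-rr))
s=r.state();print(s["t"])
r.sign_off()
```

```text
grip [500.7 130.6]
hood edge mid [498.9 162.2] flap [483.6  45.9] [518.2  48.3]
grip to hood edge [-1.7610356 31.6762485]
channel mid [502.5 117. ] 36.095191370113916
28.075
the job is handed in; nothing more can be done
```

The long slim module is loaded in the charging bay and resting against the contact plate, with the flap shut behind it. I handed the job in at about 28 s of the 62 s allowed.

**What I did:**
- I gripped the module by its grey block and lowered it into the bay's mouth. I slid it through the flap, which the wrist camera showed held open, and under the hood.
- I then felt for the plate in slow 0.5 mm steps. Contact came with the TCP at about y = 129–130 mm.
- I pressed with about 9.7 N at the wrist for roughly 0.75 s. The wrist camera showed the flap shut during the press.
- I eased off to about 4 N, opened the fingers and lifted straight up.

**Last checks:**
- **Flap:** it lies straight across the channel in the last picture.
- **Depth:** the grip centre is about 32 mm short of the hood edge. That puts the module's middle about 127 mm past the gate line, above the 100 mm needed.
- **Alignment:** the grip is within about 1 mm of the channel's centreline, and the module looks in line and flat.
- **Bystanders:** none was touched or visibly moved.

**Not measured directly:**
- **Final contact:** I did not measure the force on the plate after letting go. I infer that it still touches, because the module was released with about 4 N still on the spring and only the plate could push it back.
- **Press force:** the force on the plate itself is also inferred. It comes from the wrist reading and the plate's travel of about 2.2 mm, which gives about 9 N.

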